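Put the jar tray away and shut the specimen cabinet

ROBOT

A 6-joint arm with a two-finger parallel gripper is mounted at the origin on the work surface. World frame = base frame: x ahead of the robot, y to its left, z up, the work surface at z = 0. Lengths are in m, angles in rad, forces in N, time in s.
With the tool pointing down it reaches from about 0.25 to 0.775 m from the base axis. Payload 4 kg.
Tool frame: the origin (TCP) lies on the centre line of the jaws, within the pads' length; the fingertips stand robot.tips_ahead ahead of it and the grasp point (between the pads) lies 8 mm behind it (robot.tips_ahead is the distance from the TCP to the fingertips, in m); z points along the fingers, y is the line along which they close (so a half turn about z gives the same grasp; the last joint's range is limited). The gripper opens to 94 mm and grips with 3 to 60 N. Pads are 16 mm wide; open, the fingers measure 119 mm over their backs; the gripper's body (75 mm by 177 mm) begins 78 mm behind the grasp point.
Start: joints at [-1.337, 0.087, 1.371, -0, 1.684, -0.103], TCP at [0.182, -0.519, 0.192] pointing down, gripper open.
Joint ranges: [-3.1, 3.1], [-0.76, 2.03], [0.27, 2.55], [-1.08, 4.22], [0.17, 2.65], [-2.57, 2.57]. Speed limits (rad/s): [2.79, 2.79, 3.14, 3.14, 3.14, 3.14].

INTERFACE

Orientations are given as [roll, pitch, yaw] about the fixed x, y, z axes, in that order (R = Rz(yaw) Ry(pitch) Rx(roll)).
In Python, from bench import robot, snapshot, close_job, spotter gives the robot as it stands. The module is installed in compiled form; this text tells all that it offers.
- The arm moves only by the tool servo_tool, never from a script. Its argument "commands" is one flat list of numbers, 7 for each row, row after row: the shift along the tool's x, y, z in m, then the turn, a rotation vector about the tool's x, y, z in degrees, then the finger opening in m, from 0 to 0.094. In form: [x, y, z, ax, ay, az, grip, x, y, z, ax, ay, az, grip, ...]. A call has 1 to 10 rows; each row is the pose to reach, as a shift and turn from the pose commanded when the call began, along the tool's axes at that moment; what a row does not reach only later rows make up. A row lasts 1/8 s, in which the tool goes at most 62.5 mm and 10.7 degrees, less where a joint would pass 70% of its speed; a pose out of reach is approached as far as the arm can. A call with a gripper value outside its range is refused whole. The fingers move at their own pace and stop on an object; the grip force is fixed at half the most. Time passes only in rows, so rows that repeat a pose let the fingers close. It gives the time, the measured TCP pose, the force, the opening and the grip force at its end, in the units of the state.
- robot.get_obs(): the state, without advancing time (a new reading comes with each control period).
- snapshot(name): name is "side" or "top"; returns a dict with "img" (420x560x3 uint8, blue, green, red), "camera_matrix" (3x3 intrinsics, pixels), "extrinsics" (4x4, takes a point from camera to world coordinates). Camera axes: x right, y down, z forward; pixel columns grow to the right and rows downward; lengths in m; the calibration is good to about 2 mm. A picture is of the moment at which its call begins. There is no depth.
- close_job(): hands the job in; it is judged then, once.
Trained networks look in a picture, given as the dict that the camera call returned (one of the last four; its "shot" number tells which), for a name from the list of things; names that differ only in an ending like _2 or _b are one class to them, and where a whole thing is asked for, a point or a joint stands for the part that bears it (a point fixed in the world has none). Each returns a list of dicts, best first, with "conf" (0 to 1); they miss things now and then, are a little off and sometimes report something else, mostly with a low value. They report only what shows in the picture. A call takes as long as a camera call.
- spotter.trace(name, picture): "region" (420x560 bool, what is visible of it) and "box" ([left, top, width, height] in pixels, round what is visible of it).
The state is a dict: "time": time; "joint_positions": joint angles; "qvel": joint speeds; "joint_torque": joint torques, N m; "tool_pos": TCP position; "ee_rot": TCP orientation; "wrist_force": force on the tool from outside, world axes, zero at the start; "wrist_torque": the same for the moment, N m; "width": finger opening in m; "finger_force": force on a finger pad.
Only numpy, scipy, OpenCV 4.12 (cv2) and the standard library are available. Lean on these libraries where they do the work, as an engineer would, in place of code of your own. Each camera call takes 0.05 s, during which the arm holds its last target. There are 200 camera calls.

TASK

Close up the small white specimen cabinet with your fingertips: push the jar tray gently all the way home, then push the door round until it is fully shut. The jars must stay standing on the tray; lift nothing, leave the other things on the table where they are, and finish with the hand clear.

Things in the scene. Friction and masses are not known exactly. Their poses are not given: they have to be found in the camera images.
- cabinet: Fixed bench-top white steel specimen cabinet, 270 deep (x) x 260 wide (y) x 165 high (z), walls 10 thick, open at its front (x = -135 mm), the side towards the robot; the opening is 240 wide, from z = 20 to 155. Origin: centre of its underside, on the table; x points from front to back, z up; its yaw varies. A blue slide box is fixed on the rear 100 mm of its top (up to z = 204).
- jar_tray (a joint): How far the steel jar tray stands out of the cabinet, m: 0 = fully home (hard stop; its front then lies in the opening, 5 mm behind the cabinet's front edge); starts at 0.07 to 0.125. It slides along the cabinet's x axis on runners, cannot be lifted out, takes about 3 N to push and stays where it is left.
- tray_front (a point): Middle of the top edge of the tray's front panel, on its front face; axes as the cabinet's. In the cabinet frame: x = -130 mm - joint, y = 0, z = 120. The panel is grey, upright, flat, no handle, 234 wide, 94 high (down from this point), 10 thick. Behind it the tray is 225 deep, rims 30 high, floor top 90 mm below this point.
- door (a joint): Opening angle a of the cabinet's upright door, rad: 0 = fully shut (hard stop); starts wide open at 1.6 to 2.05. Hinged at the cabinet's +y front edge; white frame, clear window, flat outside, no projecting handle. 260 wide, 151 high (z = 12 to 163), 16 thick. Stiff hinge (0.15 N m): stays where it is left. Swung in before the tray is home it would strike the tray.
- door_hinge (a point): Hinge axis at the height of the door's top edge; in the cabinet frame x = -137 mm, y = 130, z = 163. From it the door's inner face runs 260 mm to the free edge along (-sin a, -cos a) in the cabinet's x, y; the outside face is 16 mm off that line, towards (-cos a, sin a).
- door_edge (a point): Upper corner of the door's free edge, on its outside face: 260 mm from the hinge axis along the door, 16 mm off the axis, at the top edge.
- tray_jar_tall: Specimen jar standing on the tray: amber, red lid, 68 across, 88 high, about 0.30 kg. Origin: centre of its underside; z up its axis.
- tray_jar_mid: Specimen jar standing on the tray: amber, red lid, 62 across, 80 high, about 0.24 kg. Origin: centre of its underside; z up its axis.
- tray_jar_short: Specimen jar standing on the tray: amber, white lid, 56 across, 70 high, about 0.17 kg. Origin: centre of its underside; z up its axis.
- jar_red: Bystander jar on the table, right of the cabinet's front: amber, red lid, 90 across, 125 high. Origin: centre of its underside.
- jar_white: Bystander jar on the table beside the cabinet: amber, white lid, 60 across, 85 high. Origin: centre of its underside.
- vial: Bystander vial on the table, right of and before the cabinet: amber, white lid, 32 across, 62 high. Origin: centre of its underside.
- skull_large: Bystander mammal skull on the table, well left of the cabinet: bone-coloured, about 119 long (snout to its -x), 83 wide, 79 high. Origin: centre of its underside.
- skull_small: Bystander small mammal skull on the table, right of and before the cabinet: about 74 long (snout to its -x), 52 wide, 49 high. Origin: centre of its underside.
- phone: Bystander phone lying on the table: black with a red edge, 150 x 74 x 10. Origin: centre of its underside.

How it is judged:
On the way, in this order (a step that is already met when the one before it is completed fails the run):
1. the tray is fully home (value of joint jar_tray below 0.006 m), for 0.2 s.
2. the door is fully shut (value of joint door below 0.035 rad and value of joint jar_tray below 0.006 m), for 0.2 s.
At the end, for the whole second after the job is handed in: The tray is within 6 mm of fully home and the door within 0.035 rad (2 degrees) of shut and still; the three jars stand upright (within 0.2 rad) on the tray floor; the bystanders are within 30 mm of where they were and upright; the hand touches nothing (all of step 2 and velocity of joint door between -0.02 and 0.02 rad/s and angle between each of tray_jar_tall, tray_jar_short, tray_jar_mid's own z axis and vertical below 0.2 rad and z of tray_jar_tall in the frame of tray_front between -0.1 and -0.08 m and x of tray_jar_tall in the frame of tray_front between 0 and 0.235 m and y of tray_jar_tall in the frame of tray_front between -0.115 and 0.115 m and linear speed of each of tray_jar_tall, tray_jar_short, tray_jar_mid below 0.03 m/s and z of tray_jar_short in the frame of tray_front between -0.1 and -0.08 m and x of tray_jar_short in the frame of tray_front between 0 and 0.235 m and y of tray_jar_short in the frame of tray_front between -0.115 and 0.115 m and z of tray_jar_mid in the frame of tray_front between -0.1 and -0.08 m and x of tray_jar_mid in the frame of tray_front between 0 and 0.235 m and y of tray_jar_mid in the frame of tray_front between -0.115 and 0.115 m and distance of each of jar_red, jar_white, vial, skull_large, skull_small, phone from where it was at the start of the episode below 0.03 m and angle between each of jar_red, jar_white, vial, skull_large, skull_small, phone's own z axis and vertical below 0.3 rad).
It fails at once if a jar on the tray is tipped or lifted (angle between any of tray_jar_tall, tray_jar_short, tray_jar_mid's own z axis and vertical above 0.4 rad or z of any of tray_jar_tall, tray_jar_short, tray_jar_mid in the frame of tray_front above -0.07 m).
It fails at once if a bystander is displaced by more than 30 mm, lifted or knocked over (distance of any of jar_red, jar_white, vial, skull_large, skull_small, phone from where it was at the start of the episode above 0.03 m or angle between any of jar_red, jar_white, vial, skull_large, skull_small, phone's own z axis and vertical above 0.5 rad).
It fails at once if the door is swung in onto the tray, which still stands out (value of joint door below 1.2 rad and value of joint jar_tray above 0.04 m).
It fails at once if the tray is slammed: faster than 0.35 m/s (velocity of joint jar_tray below -0.35 m/s).
It fails at once if the cabinet or its door is pushed with the arm or the gripper's body, not the fingers (contact force between the arm and cabinet above 10 N).
It also fails if it takes over 56 s, if anything falls off the work surface, if the arm or the gripper's body presses on something with over 40 N, if the wrist force passes 120 N, or if a joint passes its speed limit or range.

## Working session

There is one attempt and no reset: what is moved stays moved. The work goes in short steps, Python scripts to look and compute and a tool call to move; the robot and the scene stay as the last step left them, time stands still between calls to the robot, and variables do not carry over. Pictures are saved under pics/ and viewed, at most 10 in all, crops included, and the job is handed in when it is done.

Besides the shell and the picture viewer there is one more tool, called after ">>>" as name(argument=value, ...) on one line, values as JSON. servo_tool: Moves the arm, as the interface text tells. Its arguments: {"type":"object","properties":{"commands":{"type":"array","items":{"type":"number"}}},"required":["commands"]}

```bash
mkdir -p pics
cat > h.py <<'E'
import numpy as np, cv2
from bench import robot, snapshot, close_job, spotter
def save(n,s): cv2.imwrite(f'pics/{n}.png',s['img'])
def proj(s,P):
    T=np.linalg.inv(s['extrinsics']); p=(T[:3,:3]@np.atleast_2d(P).T).T+T[:3,3]; q=(s['camera_matrix']@p.T).T
    return q[:,:2]/q[:,2:]
def unproj(s,uv,z):
    uv=np.atleast_2d(uv).astype(float); d=np.c_[uv,np.ones(len(uv))]@np.linalg.inv(s['camera_matrix']).T@s['extrinsics'][:3,:3].T
    o=s['extrinsics'][:3,3]; return o+d*((z-o[2])/d[:,2])[:,None]
E
python3 - <<'E'
from h import *
o=robot.get_obs();print({k:np.round(v,3) for k,v in o.items()},robot.tips_ahead)
import pickle
S={}
for n in('top','side'):
    s=snapshot(n);save(n+'0',s);S[n]=s
    print(n,s['extrinsics'].round(3).tolist(),s['camera_matrix'].round(1).tolist())
    for t in('cabinet','jar_tray','door','tray_jar_tall','tray_jar_mid','tray_jar_short','jar_red','jar_white','vial','skull_large','skull_small','phone'):
        r=spotter.trace(t,s)
        print(t,[(round(float(x['conf']),2),np.round(x['box']).tolist()) for x in r[:2]])
        if r: s['r_'+t]=r[0]['region']
pickle.dump(S,open('s0.pkl','wb'))
a=np.hstack([S['top']['img'],S['side']['img']]);
E
```

```text
{'time': np.float64(0.0), 'joint_positions': array([-1.337,  0.088,  1.372, -0.   ,  1.684, -0.103]), 'qvel': array([-0.   ,  0.002, -0.   ,  0.   , -0.   ,  0.001]), 'joint_torque': array([ 0.0000e+00, -3.4018e+01, -3.0242e+01,  7.2000e-02,  3.3000e-02,
       -0.0000e+00]), 'tool_pos': array([ 0.182, -0.519,  0.191]), 'ee_rot': array([-3.139, -0.   ,  0.337]), 'wrist_force': array([ 0.245, -1.223, -0.21 ]), 'wrist_torque': array([0.007, 0.007, 0.02 ]), 'finger_force': np.float64(0.0), 'width': np.float64(0.094)} 0.011
top [[0.019, -0.996, 0.089, 0.462], [-1.0, -0.02, -0.011, 0.072], [0.012, -0.089, -0.996, 1.436], [0.0, 0.0, 0.0, 1.0]] [[522.7, 0.0, 274.3], [0.0, 522.7, 213.1], [0.0, 0.0, 1.0]]
cabinet [(0.59, [234.0, 70.0, 144.0, 217.0])]
jar_tray [(0.71, [277.0, 175.0, 100.0, 60.0])]
door [(0.72, [231.0, 187.0, 43.0, 97.0])]
tray_jar_tall [(0.75, [325.0, 181.0, 30.0, 20.0])]
tray_jar_mid [(0.46, [405.0, 182.0, 48.0, 40.0])]
tray_jar_short [(0.77, [292.0, 185.0, 28.0, 22.0]), (0.19, [435.0, 245.0, 18.0, 28.0])]
jar_red [(0.88, [405.0, 182.0, 45.0, 40.0])]
jar_white [(0.78, [230.0,
[... 286 characters left out ...]
0]] [[500.2, 0.0, 273.7], [0.0, 500.2, 204.4], [0.0, 0.0, 1.0]]
cabinet [(0.96, [220.0, 147.0, 129.0, 210.0])]
jar_tray [(0.91, [201.0, 204.0, 73.0, 72.0])]
door [(0.92, [269.0, 145.0, 25.0, 78.0])]
tray_jar_tall [(0.48, [230.0, 248.0, 16.0, 14.0])]
tray_jar_mid []
tray_jar_short [(0.73, [231.0, 247.0, 14.0, 13.0]), (0.65, [258.0, 230.0, 14.0, 12.0])]
jar_red [(0.77, [152.0, 278.0, 37.0, 37.0])]
jar_white [(0.97, [304.0, 213.0, 19.0, 27.0])]
vial [(0.64, [170.0, 250.0, 11.0, 16.0]), (0.18, [231.0, 246.0, 14.0, 17.0])]
skull_large [(0.72, [352.0, 114.0, 32.0, 24.0])]
skull_small [(0.49, [125.0, 260.0, 16.0, 25.0]), (0.39, [258.0, 232.0, 12.0, 11.0])]
phone [(0.76, [283.0, 113.0, 45.0, 33.0])]
```

View pics/top0.png

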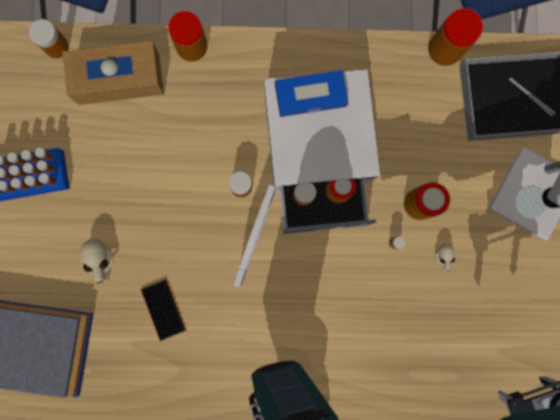

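View pics/side0.png

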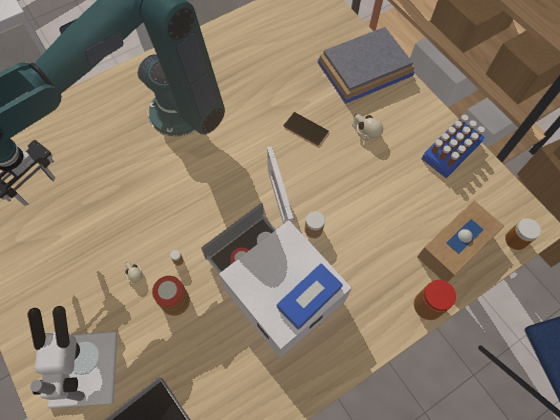

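The top view shows the cabinet's front-top corners at about (275,186) and (378,178), and its back corners at (265,80) and (368,71). The tray front runs (285,232)–(374,221), and the door's free end is near (238,285). In the side view the same corners are at about (290,222) and (220,272), and the door edge is at (269,148). I'll fit the poses to these points.

```bash
cat > fit.py <<'E'
from h import *
from scipy.optimize import least_squares
def model(p):
    x,y,w,j,a=p; c,s=np.cos(w),np.sin(w)
    W=lambda P:np.array([[x+c*q[0]-s*q[1],y+s*q[0]+c*q[1],q[2]] for q in np.array(P,float)])
    cab=W([(-.135,.13,.165),(-.135,-.13,.165),(.135,-.13,.165),(.135,.13,.165)])
    tr=W([(-.13-j,.117,.12),(-.13-j,-.117,.12),(-.12-j,-.117,.12),(-.12-j,.117,.12)])
    u=np.array([-np.sin(a),-np.cos(a)]);n=np.array([-np.cos(a),np.sin(a)]);h=np.array([-.137,.13])
    dr=W([(*h,.163),(*(h+.26*u),.163),(*(h+.26*u+.016*n),.163),(*(h+.016*n),.163),(*(h+.26*u),.012),(*(h+.26*u+.016*n),.012)])
    return cab,tr,dr
def maskiou(p,S,ret=False):
    tot=0
    return tot
E
python3 - <<'E'
from fit import *
import pickle
S=pickle.load(open('s0.pkl','rb'))
T,D=S['top'],S['side']
def res(p):
    c,t,d=model(p)
    return np.concatenate([(proj(T,c)-[(275,186),(379,178),(368,71),(265,80)]).ravel(),
     (proj(T,t[:2])-[(285,232),(375,222)]).ravel(),(proj(T,(d[1:2]+d[2:3])/2)-[(238,285)]).ravel(),
     (proj(D,c[:3])-[(290,222),(220,272),(283,340)]).ravel()*.7,(proj(D,t[:2])-[(263,206),(203,248)]).ravel()*.7,
     (proj(D,(d[1:2]+d[2:3])/2)-[(269,148)]).ravel()*.7])
r=least_squares(res,[.65,.07,0,.1,1.8],loss='soft_l1');p=r.x;print(p.round(4),res(p).round(1))
np.save('p.npy',p)
ims=[]
for s,(x0,y0,x1,y1) in((T,(215,60,415,300)),(D,(180,120,380,360))):
    f=3 if 0 else 2
    im=cv2.resize(s['img'][y0:y1,x0:x1],None,fx=2,fy=2,interpolation=cv2.INTER_CUBIC)
    c,t,d=model(p)
    for q,col in((c,(0,255,0)),(t,(0,255,255)),(d[:4],(255,0,255)),(d[4:],(255,0,255))):
        cv2.polylines(im,[np.round((proj(s,q)-[x0,y0]+.5)*2*8).astype(np.int32)],True,col,1,cv2.LINE_AA,3)
    ims.append(im)
cv2.imwrite('pics/ov.png',np.hstack(ims))
c,t,d=model(p);print('tray',t.round(3).tolist(),'door',d.round(3).tolist())
def cen(s,n,z):
    if 'r_'+n in s:
        ys,xs=np.nonzero(s['r_'+n]); return unproj(s,[(xs.mean(),ys.mean())],z)[0,:2].round(3)
for n,z in(('jar_red',.06),('jar_white',.06),('vial',.05),('skull_small',.025),('skull_large',.04),('phone',.01)): print(n,cen(T,n,z),cen(D,n,z))
E
```

```text
[ 0.7921 -0.0554  0.1101  0.1132  1.9862] [-0.5 -0.3  0.6 -1.7 -0.1 -0.8 -0.4 -1.1 -1.7 -1.9  0.4 -0.3 -0.9  1.8
 -1.4 -2.9 -1.7 -0.5 -3.2  5.1 -0.6 -3.1 -1.5 -1.2 -1.2 -2. ]
tray [[0.538, 0.034, 0.12], [0.563, -0.198, 0.12], [0.573, -0.197, 0.12], [0.547, 0.035, 0.12]] door [[0.642, 0.059, 0.163], [0.394, 0.137, 0.163], [0.399, 0.152, 0.163], [0.646, 0.074, 0.163], [0.394, 0.137, 0.012], [0.399, 0.152, 0.012]]
jar_red [ 0.624 -0.348] [ 0.625 -0.347]
jar_white [0.661 0.148] [0.672 0.142]
vial [ 0.514 -0.268] [ 0.526 -0.275]
skull_small None [ 0.485 -0.411]
skull_large [0.454 0.526] [0.459 0.524]
phone [0.322 0.351] [0.332 0.349]
```

View pics/ov.png

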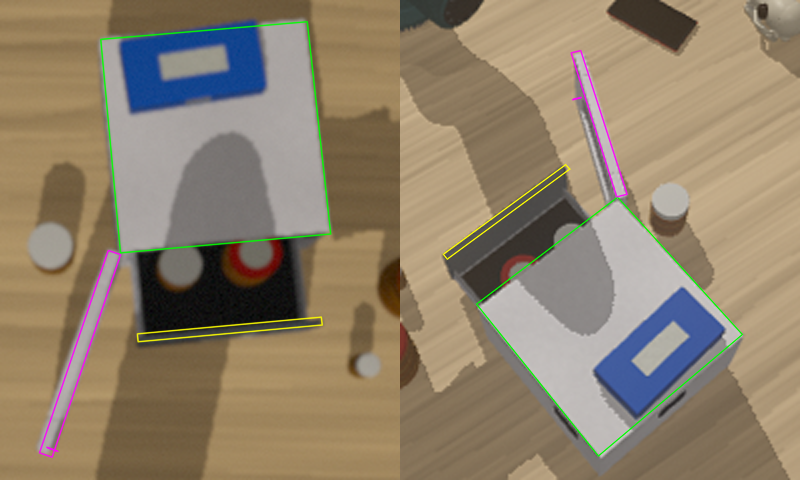

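The overlay fits the cabinet and door to a few millimetres. The tray is within about 10 mm (j ≈ 0.10–0.113). I'll push the tray with closed fingers tilted 30°, so they clear the cabinet's top lip. A helper will turn world targets into tool-frame numbers.

```bash
cat > mv.py <<'E'
from h import *
from scipy.spatial.transform import Rotation as Ro
def tell(*targets):
    o=robot.get_obs(); R=Ro.from_euler('xyz',o['ee_rot']); p=o['tool_pos']
    print('t',round(float(o['time']),2),'p',p.round(3),'rpy',o['ee_rot'].round(3),'F',o['wrist_force'].round(1))
    for q,e in targets:
        d=R.inv().apply(np.array(q)-p); r=(R.inv()*Ro.from_euler('xyz',e)).as_rotvec(degrees=True)
        print(d.round(3),r.round(1))
E
python3 - <<'E'
from mv import *
tell(((.42,-.096,.2),(np.pi,0,.11)),((.45,-.094,.15),(np.pi,-.524,.11)),((.475,-.09,.095),(np.pi,-.524,.11)))
E
```

```text
t 1.3 p [ 0.182 -0.519  0.192] rpy [3.141 0.    0.337] F [-0.8  0.3 -1. ]
[ 0.365 -0.321 -0.008] [ 0.  0. 13.]
[ 0.394 -0.313  0.042] [-3.4 29.9 12.7]
[ 0.419 -0.308  0.097] [-3.4 29.9 12.7]
```

>>> servo_tool(commands=[0.05, -0.04, -0.01, 0, 0, 3, 0, 0.1, -0.085, -0.01, 0, 0, 6, 0, 0.145, -0.125, -0.01, 0, 0, 9, 0, 0.19, -0.165, -0.01, 0, 0, 13, 0, 0.235, -0.205, -0.01, 0, 0, 13, 0, 0.28, -0.245, -0.01, 0, 0, 13, 0, 0.325, -0.285, -0.01, 0, 0, 13, 0, 0.365, -0.32, -0.01, 0, 0, 13, 0, 0.365, -0.32, -0.01, 0, 0, 13, 0])

```text
time: 2.42
tool_pos: [0.4215, -0.0935, 0.2019]
ee_rot: [-3.141, -0.0, 0.117]
wrist_force: [-0.1, -0.3, 0.6]
width: 0.0076
finger_force: 0.0
```

Run:
```python
from mv import *
tell(((.45,-.094,.15),(np.pi,-.524,.11)),((.475,-.09,.095),(np.pi,-.524,.11)))
```

```text
t 2.42 p [ 0.421 -0.093  0.202] rpy [-3.141 -0.     0.117] F [-0.1 -0.3  0.6]
[0.028 0.004 0.052] [-0.1 30.   0.4]
[0.054 0.003 0.107] [-0.1 30.   0.4]
```

>>> servo_tool(commands=[0.01, 0, 0.015, 0, 10, 0, 0, 0.02, 0, 0.035, 0, 20, 0, 0, 0.03, 0.004, 0.055, 0, 30, 0, 0, 0.043, 0.003, 0.08, 0, 30, 0, 0, 0.054, 0.003, 0.107, 0, 30, 0, 0, 0.054, 0.003, 0.107, 0, 30, 0, 0])

```text
time: 3.18
tool_pos: [0.4725, -0.0936, 0.0921]
ee_rot: [-3.139, -0.519, 0.107]
wrist_force: [-0.1, 0.4, 0.1]
width: 0.0004
finger_force: 0.0
```

Run:
```python
from mv import *
tell(((.54,-.083,.095),(np.pi,-.524,.11)),((.645,-.071,.095),(np.pi,-.524,.11)))
s=snapshot('side');save('pre',s)
cv2.imwrite('pics/prec.png',cv2.resize(s['img'][120:320,140:360],None,fx=2.7,fy=2.7))
```

```text
t 3.17 p [ 0.473 -0.094  0.092] rpy [-3.139 -0.519  0.107] F [-0.1  0.4  0.1]
[ 0.061 -0.003  0.031] [-0.1  0.3 -0.1]
[ 0.152 -0.004  0.084] [-0.1  0.3 -0.1]
```

View pics/prec.png

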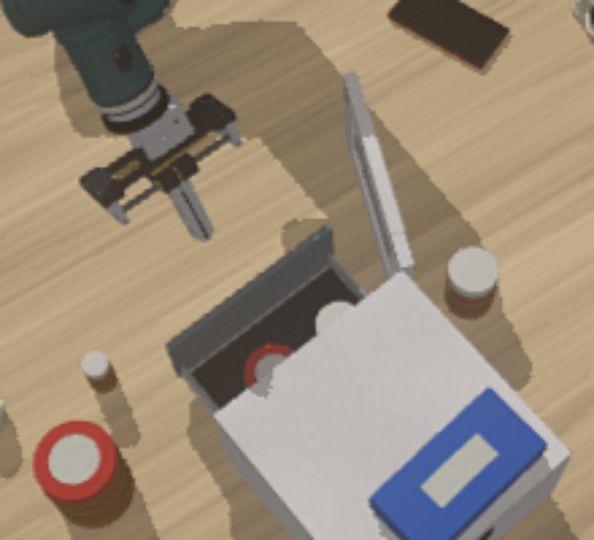

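The fingers are closed at crop (205,235), clear in front of the tray panel, and both jars are standing. I'll push now.

>>> servo_tool(commands=[0.018, -0.001, 0.01, 0, 0, 0, 0, 0.034, -0.002, 0.019, 0, 0, 0, 0, 0.044, -0.002, 0.025, 0, 0, 0, 0, 0.052, -0.003, 0.03, 0, 0, 0, 0, 0.06, -0.003, 0.034, 0, 0, 0, 0, 0.068, -0.003, 0.039, 0, 0, 0, 0, 0.077, -0.003, 0.044, 0, 0, 0, 0, 0.086, -0.003, 0.049, 0, 0, 0, 0, 0.095, -0.003, 0.054, 0, 0, 0, 0, 0.103, -0.003, 0.059, 0, 0, 0, 0])

```text
time: 4.47
tool_pos: [0.5928, -0.0772, 0.0952]
ee_rot: [-3.141, -0.523, 0.11]
wrist_force: [-3.5, 0.5, 2.3]
width: 0.0001
finger_force: 1.6
```

Run:
```python
from mv import *
tell(((.645,-.071,.095),(np.pi,-.524,.11)),((.65,-.071,.095),(np.pi,-.524,.11)))
```

```text
t 4.47 p [ 0.593 -0.077  0.095] rpy [-3.141 -0.523  0.11 ] F [-3.5  0.5  2.3]
[ 0.045 -0.     0.026] [-0.  0. -0.]
[0.05  0.    0.029] [-0.  0. -0.]
```

>>> servo_tool(commands=[0.008, 0, 0.005, 0, 0, 0, 0, 0.016, 0, 0.009, 0, 0, 0, 0, 0.024, 0, 0.014, 0, 0, 0, 0, 0.031, 0, 0.018, 0, 0, 0, 0, 0.037, 0, 0.021, 0, 0, 0, 0, 0.042, 0, 0.024, 0, 0, 0, 0, 0.046, 0, 0.0265, 0, 0, 0, 0, 0.049, 0, 0.028, 0, 0, 0, 0, 0.051, 0, 0.0295, 0, 0, 0, 0])

```text
time: 5.6
tool_pos: [0.6508, -0.071, 0.0951]
ee_rot: [-3.141, -0.523, 0.11]
wrist_force: [-3.0, 1.6, 0.7]
width: 0.0003
finger_force: 1.3
```

Still at sliding force, so it isn't at the stop yet. I'll go on a few millimetres.

>>> servo_tool(commands=[0.002, 0, 0.001, 0, 0, 0, 0, 0.004, 0, 0.002, 0, 0, 0, 0, 0.006, 0, 0.0035, 0, 0, 0, 0, 0.006, 0, 0.0035, 0, 0, 0, 0])

```text
time: 6.1
tool_pos: [0.6581, -0.0706, 0.0954]
ee_rot: [3.141, -0.524, 0.11]
wrist_force: [-1.6, 0.7, -0.9]
width: 0.0002
finger_force: 0.7
```

>>> servo_tool(commands=[0.003, 0, 0.002, 0, 0, 0, 0, 0.006, 0, 0.003, 0, 0, 0, 0, 0.008, 0, 0.0045, 0, 0, 0, 0, 0.008, 0, 0.0045, 0, 0, 0, 0])

```text
time: 6.6
tool_pos: [0.6651, -0.0696, 0.095]
ee_rot: [3.141, -0.519, 0.111]
wrist_force: [-11.7, -1.5, 4.6]
width: 0.0008
finger_force: 6.3
```

Force has risen, so it looks like the stop. I'll press slightly more, then back off.

>>> servo_tool(commands=[0.002, 0, 0.001, 0, 0, 0, 0, 0.002, 0, 0.001, 0, 0, 0, 0])

```text
time: 6.85
tool_pos: [0.6654, -0.0696, 0.0949]
ee_rot: [3.141, -0.516, 0.112]
wrist_force: [-21.8, -1.5, 10.9]
width: -0.0002
finger_force: 11.3
```

>>> servo_tool(commands=[-0.017, 0, -0.01, 0, 0, 0, 0, -0.06, 0, -0.035, 0, 0, 0, 0, -0.11, 0, -0.064, 0, 0, 0, 0, -0.15, 0, -0.087, 0, 0, 0, 0, -0.15, 0, -0.087, 0, 0, 0, 0])

```text
time: 7.48
tool_pos: [0.4958, -0.0892, 0.0968]
ee_rot: [3.139, -0.527, 0.108]
wrist_force: [-0.0, 0.6, 1.0]
width: 0.0006
finger_force: 0.0
```

Run:
```python
from mv import *
from fit import model
s=snapshot('side');t=snapshot('top')
p=np.load('p.npy').copy();p[3]=0
ims=[]
for s,(x0,y0,x1,y1) in((t,(215,100,415,300)),(s,(180,120,380,320))):
    im=cv2.resize(s['img'][y0:y1,x0:x1],None,fx=2,fy=2,interpolation=cv2.INTER_CUBIC)
    ims.append(im)
cv2.imwrite('pics/home.png',np.hstack(ims))
# door push geometry: contact at radius r on outside face
c,s_=np.cos(p[2]),np.sin(p[2])
print(p.round(4))
def pt(a,r,off):
    h=np.array([-.137,.13])+r*np.array([-np.sin(a),-np.cos(a)])+(.016+off)*np.array([-np.cos(a),np.sin(a)])
    return np.array([p[0]+c*h[0]-s_*h[1],p[1]+s_*h[0]+c*h[1]]).round(3)
for a in np.arange(p[4],-.01,-.15): print(round(a,2),pt(a,.21,.014))
print(pt(0,.21,.014), 'pre',pt(p[4],.21,.06))
tell()
```

```text
[ 0.7921 -0.0554  0.1101  0.      1.9862]
1.99 [0.45 0.15]
1.84 [0.439 0.121]
1.69 [0.432 0.09 ]
1.54 [0.43  0.058]
1.39 [0.432 0.026]
1.24 [ 0.439 -0.005]
1.09 [ 0.451 -0.034]
0.94 [ 0.467 -0.062]
0.79 [ 0.487 -0.086]
0.64 [ 0.51  -0.108]
0.49 [ 0.537 -0.126]
0.34 [ 0.565 -0.139]
0.19 [ 0.596 -0.148]
0.04 [ 0.627 -0.153]
[ 0.635 -0.153] pre [0.464 0.194]
t 7.58 p [ 0.498 -0.089  0.098] rpy [ 3.139 -0.528  0.11 ] F [ 0.4 -0.2  0.2]
```

View pics/home.png

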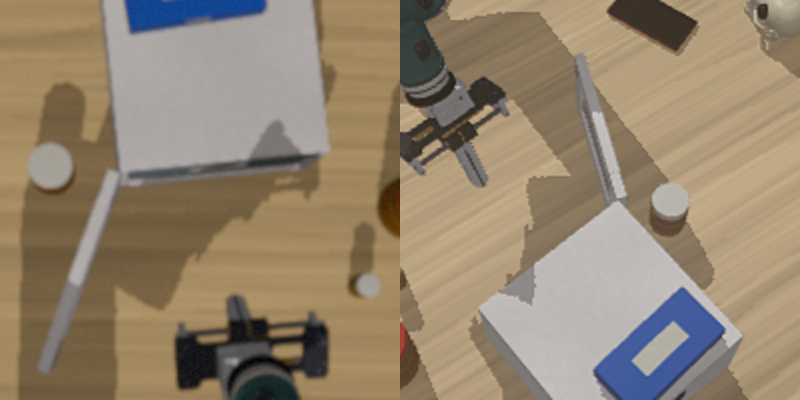

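The tray is in the cabinet and the hand is clear. Next I raise and straighten the tool, then go over to the door's outer side.

Run:
```python
from mv import *
tell(((.47,-.05,.23),(np.pi,0,.11)),((.47,.205,.24),(np.pi,0,.11)))
```

```text
t 7.58 p [ 0.498 -0.089  0.098] rpy [ 3.139 -0.528  0.11 ] F [ 0.4 -0.2  0.2]
[ 0.046 -0.042 -0.126] [  0.2 -30.2  -0.1]
[ 0.075 -0.295 -0.122] [  0.2 -30.2  -0.1]
```

>>> servo_tool(commands=[0.015, -0.01, -0.042, 0, -10, 0, 0, 0.03, -0.025, -0.084, 0, -20, 0, 0, 0.046, -0.042, -0.126, 0, -30, 0, 0, 0.052, -0.095, -0.125, 0, -30, 0, 0, 0.058, -0.15, -0.125, 0, -30, 0, 0, 0.065, -0.205, -0.124, 0, -30, 0, 0, 0.07, -0.255, -0.123, 0, -30, 0, 0, 0.075, -0.295, -0.122, 0, -30, 0, 0, 0.075, -0.295, -0.122, 0, -30, 0, 0])

```text
time: 8.7
tool_pos: [0.4694, 0.2092, 0.2386]
ee_rot: [-3.141, -0.001, 0.116]
wrist_force: [-0.5, -0.4, -0.3]
width: 0.0007
finger_force: 0.0
```

Run:
```python
from mv import *
e=(np.pi,0,.11)
tell(((.465,.205,.1),e))
```

```text
t 8.7 p [0.469 0.209 0.239] rpy [-3.141e+00 -1.000e-03  1.160e-01] F [-0.5 -0.4 -0.3]
[-0.005  0.004  0.139] [-0.  -0.1  0.3]
```

>>> servo_tool(commands=[-0.002, 0, 0.045, 0, 0, 0, 0, -0.005, 0, 0.09, 0, 0, 0, 0, -0.005, 0, 0.13, 0, 0, 0, 0, -0.005, 0.004, 0.139, 0, 0, 0, 0, -0.005, 0.004, 0.139, 0, 0, 0, 0])

```text
time: 9.32
tool_pos: [0.4646, 0.2005, 0.1003]
ee_rot: [3.141, -0.001, 0.109]
wrist_force: [-0.3, 0.5, -0.5]
width: 0.0001
finger_force: 0.0
```

Run:
```python
from mv import *
e=(np.pi,0,.11)
tell(*[((x,y,.1),e) for x,y in((.455,.175),(.447,.15),(.441,.125),(.435,.1),(.431,.075),(.43,.05),(.432,.025),(.437,0),(.446,-.024),(.459,-.047))])
```

```text
t 9.32 p [0.465 0.201 0.1  ] rpy [ 3.141e+00 -1.000e-03  1.090e-01] F [-0.3  0.5 -0.5]
[-0.012  0.024  0.   ] [ 0.  -0.  -0.1]
[-0.023  0.048  0.   ] [ 0.  -0.  -0.1]
[-0.032  0.072  0.   ] [ 0.  -0.  -0.1]
[-0.04   0.097  0.   ] [ 0.  -0.  -0.1]
[-0.047  0.121  0.   ] [ 0.  -0.  -0.1]
[-0.051  0.146  0.   ] [ 0.  -0.  -0.1]
[-0.051  0.171  0.   ] [ 0.  -0.  -0.1]
[-0.049  0.196  0.   ] [ 0.  -0.  -0.1]
[-0.043  0.221  0.   ] [ 0.  -0.  -0.1]
[-0.032  0.245  0.   ] [ 0.  -0.  -0.1]
```

>>> servo_tool(commands=[-0.012, 0.024, 0, 0, 0, 0, 0, -0.023, 0.048, 0, 0, 0, 0, 0, -0.032, 0.072, 0, 0, 0, 0, 0, -0.04, 0.097, 0, 0, 0, 0, 0, -0.047, 0.121, 0, 0, 0, 0, 0, -0.051, 0.146, 0, 0, 0, 0, 0, -0.051, 0.171, 0, 0, 0, 0, 0, -0.049, 0.196, 0, 0, 0, 0, 0, -0.043, 0.221, 0, 0, 0, 0, 0, -0.032, 0.245, 0, 0, 0, 0, 0])

```text
time: 10.58
tool_pos: [0.4607, -0.0472, 0.1031]
ee_rot: [3.14, -0.005, 0.109]
wrist_force: [0.5, 1.5, -0.7]
width: 0.0005
finger_force: 0.5
```

Run:
```python
from mv import *
e=(np.pi,0,.11)
tell(*[((x,y,.1),e) for x,y in((.467,-.062),(.477,-.075),(.492,-.092),(.51,-.108),(.53,-.122),(.552,-.134),(.575,-.142),(.596,-.148),(.615,-.151),(.625,-.153))])
s=snapshot('top');save('mid',s)
s2=snapshot('side')
cv2.imwrite('pics/mid.png',cv2.resize(np.hstack([s['img'][100:320,205:405],s2['img'][100:320,170:370]]),None,fx=2,fy=2))
```

```text
t 10.57 p [ 0.461 -0.047  0.103] rpy [ 3.14  -0.005  0.109] F [ 0.5  1.5 -0.7]
[0.005 0.015 0.003] [ 0.1 -0.3 -0. ]
[0.013 0.029 0.003] [ 0.1 -0.3 -0. ]
[0.026 0.048 0.003] [ 0.1 -0.3 -0. ]
[0.042 0.066 0.003] [ 0.1 -0.3 -0. ]
[0.061 0.082 0.004] [ 0.1 -0.3 -0. ]
[0.081 0.096 0.004] [ 0.1 -0.3 -0. ]
[0.103 0.107 0.004] [ 0.1 -0.3 -0. ]
[0.124 0.115 0.004] [ 0.1 -0.3 -0. ]
[0.142 0.12  0.004] [ 0.1 -0.3 -0. ]
[0.152 0.123 0.004] [ 0.1 -0.3 -0. ]
```

View pics/mid.png

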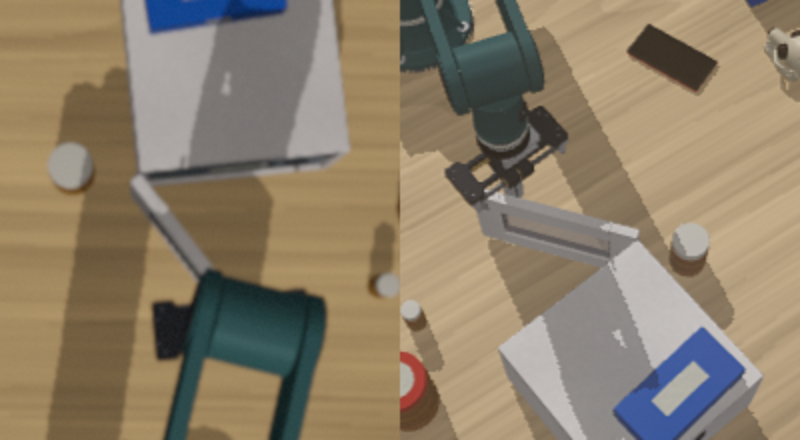

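The door follows the fingertips and is about half closed (top crop, hinge (140,180) to (205,275)). Continuing the arc.

>>> servo_tool(commands=[0.005, 0.015, 0.002, 0, 0, 0, 0, 0.013, 0.029, 0.002, 0, 0, 0, 0, 0.026, 0.048, 0.002, 0, 0, 0, 0, 0.042, 0.066, 0.002, 0, 0, 0, 0, 0.061, 0.082, 0.002, 0, 0, 0, 0, 0.081, 0.096, 0.002, 0, 0, 0, 0, 0.103, 0.107, 0.002, 0, 0, 0, 0, 0.124, 0.115, 0.002, 0, 0, 0, 0, 0.142, 0.12, 0.002, 0, 0, 0, 0, 0.152, 0.123, 0.002, 0, 0, 0, 0])

```text
time: 11.92
tool_pos: [0.6239, -0.1518, 0.0974]
ee_rot: [-3.141, 0.001, 0.11]
wrist_force: [-1.6, 1.5, 0.1]
width: 0.0
finger_force: 0.4
```

>>> servo_tool(commands=[0.006, 0, 0, 0, 0, 0, 0, 0.012, 0, 0, 0, 0, 0, 0, 0.016, 0, 0, 0, 0, 0, 0, 0.018, 0, 0, 0, 0, 0, 0, 0.018, 0, 0, 0, 0, 0, 0])

```text
time: 12.55
tool_pos: [0.6414, -0.1494, 0.0981]
ee_rot: [-3.142, -0.001, 0.11]
wrist_force: [-0.0, -0.3, -0.1]
width: 0.0003
finger_force: 0.0
```

>>> servo_tool(commands=[0.003, 0, 0, 0, 0, 0, 0, 0.006, 0, 0, 0, 0, 0, 0, 0.008, 0, 0, 0, 0, 0, 0, 0.01, 0, 0, 0, 0, 0, 0, 0.01, 0, 0, 0, 0, 0, 0])

```text
time: 13.18
tool_pos: [0.641, -0.1493, 0.0983]
ee_rot: [-3.139, 0.022, 0.108]
wrist_force: [-26.8, -0.8, 11.7]
width: 0.0005
finger_force: 13.9
```

Hard stop: 27 N with no movement, so the door is shut. Retreating.

>>> servo_tool(commands=[-0.01, 0, 0, 0, 0, 0, 0, -0.05, 0, 0, 0, 0, 0, 0, -0.1, 0, -0.01, 0, 0, 0, 0, -0.15, 0, -0.05, 0, 0, 0, 0, -0.2, 0, -0.09, 0, 0, 0, 0, -0.25, 0, -0.12, 0, 0, 0, 0, -0.25, 0, -0.12, 0, 0, 0, 0, -0.25, 0, -0.12, 0, 0, 0, 0])

```text
time: 14.18
tool_pos: [0.4031, -0.1758, 0.2177]
ee_rot: [3.141, -0.001, 0.11]
wrist_force: [-0.5, -1.0, -0.4]
width: 0.0005
finger_force: 0.0
```

Run:
```python
from mv import *
tell()
s=snapshot('top'); s2=snapshot('side')
cv2.imwrite('pics/end.png',cv2.resize(np.hstack([s['img'][60:280,215:415],s2['img'][150:370,160:360]]),None,fx=2,fy=2,interpolation=cv2.INTER_CUBIC))
```

```text
t 14.18 p [ 0.403 -0.176  0.218] rpy [ 3.141e+00 -1.000e-03  1.100e-01] F [-0.5 -1.  -0.4]
```

View pics/end.png

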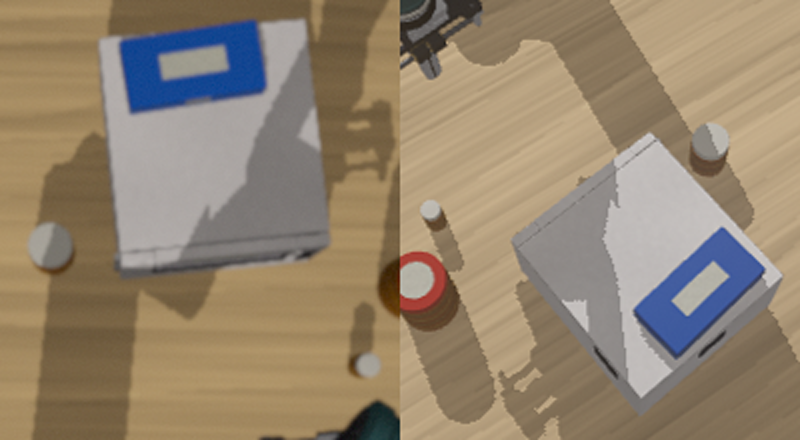

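The door lies flush along the cabinet's front, with an even seam in both views. The white jar, red jar and vial near the cabinet stand where they were, and the hand is clear. Handing in.

```bash
python3 -c "
from bench import close_job
print(close_job())"
```

```text
the job is handed in; nothing more can be done
None
```

I pushed the tray home and the door shut, each to its hard stop, backed the hand clear and handed the job in; no verdict came back, and I couldn't see the jars on the tray once it was closed.

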